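# Square a tin into the fence corner of the packing board

## Robot

A 6-joint arm with a two-finger parallel gripper is mounted at the origin on the work surface. World frame = base frame: x ahead of the robot, y to its left, z up, the work surface at z = 0. Lengths are in m, angles in degrees, forces in N, time in s.
With the tool pointing down it reaches from about 0.25 to 0.725 m from the base axis. Payload 9.7 kg.
Tool frame: the origin (TCP) lies at the very end of the fingers, on their centre line; the grasp point (between the pads) lies grasp_offset behind it (grasp_offset is the distance from the TCP to the grasp point, in m); z points along the fingers, y is the line along which they close (so a half turn about z gives the same grasp; the last joint's range is limited). The gripper opens to 85 mm and grips with 20 to 120 N. Pads are 22 mm wide; open, the fingers measure 114 mm over their backs; the gripper's body (76 mm by 85 mm) begins 54 mm behind the grasp point. The pads swing forward as they close: fully open they stand 13 mm farther back than shut.
Start: joints at [75.86, 4.979, 10.078, 95.1, 0, 90], TCP at [0.134, 0.533, 0.231] pointing down, gripper open.
Joint ranges: [-179.16, 179.16], [-48.56, 103.87], [-65.8, 70.77], [-126.05, 130.52], [-82.76, 87.17], [-180, 180]. Speed limits (degrees/s): [127.2, 127.2, 147.25, 180, 180, 180].

## Interface

Orientations are given as [roll, pitch, yaw] about the fixed x, y, z axes, in that order (R = Rz(yaw) Ry(pitch) Rx(roll)).
In Python, from workcell import get_obs, camera, calibration, job_done, recognise, cut_out, mark_of, grasp_offset gives the robot as it stands.
- The arm moves only by the tool servo_tool, never from a script. Its argument "moves" is a list of rows, each a list of 3 entries, a list of its own where there are three numbers: the turn, a rotation vector about the tool's x, y, z in degrees, then the shift along the tool's x, y, z in m, then the opening in per cent of the stroke, from 0 (shut) to 100 (fully open). In form: [[[ax, ay, az], [x, y, z], claw], ...]. A call has 1 to 12 rows; each row shifts and turns the commanded pose from where the row before left it, along the tool's axes as they then stand; what a row does not reach is not made up. A row lasts 1/10 s, in which the tool goes at most 50 mm and 8.59 degrees, less where a joint would pass 70% of its speed; a pose out of reach is approached as far as the arm can. A call is refused whole if a number of a shift passes 0.05 or a number of a turn 8.59, either way. A call with a gripper value outside its range is refused whole. The fingers move at their own pace and stop on an object; "force" is the grip in N (left out, the last holds). Time passes only in rows, so rows that do not move let the fingers close. It gives the time, the measured TCP pose, the force, the opening and the grip force at its end, in the units of the state.
- get_obs(): the state, without advancing time (a new reading comes with each control period).
- camera(name): name is "side" or "top" or "wrist"; returns (picture, depth): 420x560x3 uint8, red, green, blue; 420x560 float32, m along the optical axis (not along the pixel's ray), 0 where there is no reading.
- calibration(name): a dict with "camera_matrix" (3x3 intrinsics, pixels), "R" (3x3) and "t" (3): a world point X has camera coordinates R X + t. Camera axes: x right, y down, z forward; pixel columns grow to the right and rows downward; lengths in m; the calibration is good to about 2 mm. A picture is of the moment at which its call begins: read the wrist's pose just before it. calibration takes no time and is no camera call; for the wrist camera it gives the pose at the moment of the call.
- job_done(): hands the job in; it is judged then, once.
Trained networks look in the newest picture that a camera, given by its name, has taken for a name from the list of things; names that differ only in an ending like _2 or _b are one class to them, and where a whole thing is asked for, a point or a joint stands for the part that bears it (a point fixed in the world has none). Each returns a list of dicts, best first, with "score" (0 to 1); they miss things now and then, are a little off and sometimes report something else, mostly with a low value. They report only what shows in the picture. A call takes as long as a camera call. They do not tell look-alikes from the thing itself.
- recognise(name, camera): "xyz" ([x, y, z] in m, in the coordinates of the camera as it stood for that picture, good to about 4 mm: the middle of the surface that is visible of it).
- cut_out(name, camera): "mask" (420x560 bool, what is visible of it).
- mark_of(name, camera): "xyz" ([x, y, z] in m, in the coordinates of the camera as it stood for that picture, good to about 4 mm: a listed point, or the origin of a listed thing).
The state is a dict: "time": time; "q": joint angles; "qd": joint speeds; "joint_efforts": joint torques, N m; "ee_pos": TCP position; "tcp_rot": TCP orientation; "wrist_force": force on the tool from outside, world axes, zero at the start; "torque": the same for the moment, N m; "opening": finger opening in m; "grasp_force": force on a finger pad.
Only numpy, scipy, OpenCV 4.12 (cv2) and the standard library are available. Lean on these libraries where they do the work, as an engineer would, in place of code of your own. Each camera call takes 0.05 s, during which the arm holds its last target. There are 200 camera calls.

## Task

Lift the long tin out of the sloping rack, lay it flat, lid up, on the white packing board clear of both fences, without dropping it, and let go of it. Then push it square and flush into the fence corner, long side against the long fence and end against the end fence, and leave the short tin, the stamp and the wrapped tin where they are.

Things in the scene. Friction and masses are not known exactly. Their poses are not given: they have to be found in the camera images.
- tin: The long brass-coloured oblong tin, 120 long (x) x 64 wide (y) x 28 high (z), corners rounded to 12 radius, ring pull on the lid near its +x end, about 0.22 kg. Origin at the centre of its underside, z towards the lid. It starts in one of the two lanes of the rack, its long side across the slope, so its z axis leans 30 degrees from vertical.
- short_tin: A shorter tin of the same make, 84 long (x) x 64 wide (y) x 28 high, origin at the centre of its underside, lying in the other lane. Leave alone.
- rack: Fixed rack, origin at table height. Its 290 wide plate slopes 30 degrees, rising towards +y. Tins lie in two lanes, underside centres at x = -70 and +70, y = 0, z = 70. At each low (-y) edge two stop tabs, 12 high, leave a 46 gap for a finger at the lane's middle. The plate runs 53 past the tin up the slope, to 113 above the table. A 12 high rib parts the lanes; 18 high end walls.
- board: Fixed white plastic packing board, 240 (x) x 190 (y) x 12 thick, origin at the centre of its underside, top 12 above the table. Two aluminium fences stand on it, 12 thick and 30 high above the board's top: the long fence (240) along its -y edge, the end fence (178) along its +x edge.
- corner (a point): The inner corner of the fences on the board's top, where the two inner fence faces meet; axes as the board's. The long fence's face runs from here along -x, the end fence's face along +y. A flush tin has its centre at x = -60, y = +32, z = 0 here.
- stamp: Wooden hand stamp, foot 70 x 40 x 16 with a turned handle, 80 high in all, origin at the centre of its underside. Leave alone.
- wrapped_tin: A finished tin wrapped in paper, 122 x 66 x 30, lying on the table, origin at the centre of its underside. Leave alone.
Not all that is in view belongs to the job. What is shaped like the tin but blue or green is not meant.

How it is judged (in metres and radians):
On the way, in this order (a step that is already met when the one before it is completed fails the run):
1. the long tin is held in the fingers, lifted clear of the rack (contact force between tin and the fingers above 0.5 N and contact force between tin and rack below 0.05 N and height (world z) of tin above 0.085 m), for 0.1 s.
2. the tin lies flat on the board, lid up, let go of, at least 5 mm clear of both fences (contact force between tin and board above 0.5 N and contact force between tin and the fingers below 0.1 N and angle between tin's own z axis and vertical below 0.06 rad and z of tin in the frame of corner below 0.004 m and y of tin in the frame of corner above 0.037 m and x of tin in the frame of corner below -0.065 m), for 0.2 s.
At the end, for the whole second after the job is handed in: The long tin lies at rest flat and lid up on the board (within 4 mm of the board's top), in the fence corner: end within 2.5 mm of the end fence, long side within 2.5 mm of the long fence, parallel to the fences within 0.03 rad (x of tin in the frame of corner between -0.0625 and -0.055 m and y of tin in the frame of corner between 0.028 and 0.0345 m and z of tin in the frame of corner between -0.004 and 0.004 m and angle between the x axis of tin and the x axis of corner, either way round below 0.03 rad and angle between tin's own z axis and vertical below 0.05 rad and linear speed of tin below 0.01 m/s); the robot touches nothing.
It fails at once if the short tin was moved by more than 20 mm (distance of short_tin from where it was at the start of the episode above 0.02 m).
It fails at once if the stamp was moved by more than 20 mm (distance of stamp from where it was at the start of the episode above 0.02 m).
It fails at once if the wrapped tin was moved by more than 20 mm (distance of wrapped_tin from where it was at the start of the episode above 0.02 m).
It fails at once if the tin was dropped or flung (faster than 0.8 m/s out of the fingers) (linear speed of tin above 0.8 m/s and contact force between tin and the fingers below 0.1 N).
It also fails if it takes over 58 s, if anything falls off the work surface, if the arm or the gripper's body presses on something with over 40 N, if the wrist force passes 120 N, or if a joint passes its speed limit or range.

## Working session

There is one attempt and no reset: what is moved stays moved. The work goes in short steps, Python scripts to look and compute and a tool call to move; the robot and the scene stay as the last step left them, time stands still between calls to the robot, and variables do not carry over. Pictures are saved under pics/ and viewed, at most 10 in all, crops included, and the job is handed in when it is done.

Besides the shell and the picture viewer there is one more tool, called after "Request:" as name(argument=value, ...) on one line, values as JSON. servo_tool: Moves the arm, as the interface text tells. Its arguments: {"type":"object","properties":{"moves":{"type":"array"},"force":{"type":"number"}},"required":["moves"]}

```bash
mkdir -p pics; cat > h.py <<'E'
import numpy as np, cv2
from scipy.spatial.transform import Rotation as Ro
from workcell import *
def world(p,cal): return cal["R"].T@(np.array(p)-cal["t"])
def cloud(d,cal):
    K=cal["camera_matrix"];v,u=np.mgrid[:d.shape[0],:d.shape[1]]
    P=np.stack([(u-K[0,2])/K[0,0]*d,(v-K[1,2])/K[1,1]*d,d],-1)
    return (P-cal["t"])@cal["R"]
def save(n,im): cv2.imwrite("pics/"+n+".png",im[...,::-1])
E
python3 - <<'E'
from h import *
print(grasp_offset, get_obs())
np.set_printoptions(precision=4,suppress=True)
ims=[]
for c in ["top","side"]:
    im,d=camera(c);cal=calibration(c);ims.append(im);save(c,im)
    np.savez(c,im=im,d=d,**cal)
    for n in ["tin","short_tin","rack","board","corner","stamp","wrapped_tin"]:
        print(c,n,[(round(r["score"],2),world(r["xyz"],cal)) for r in mark_of(n,c)[:3]])
E
```

```text
0.0187 {'time': 0.0, 'q': array([7.58586017e+01, 5.01179133e+00, 1.00367847e+01, 9.51004724e+01,
       7.51100388e-04, 9.00004424e+01]), 'qd': array([-0.09519049, -0.02588148,  0.11317852,  0.00231934,  0.03827593,
        0.01370191]), 'joint_efforts': array([-1.96406807e-03, -5.20378697e+01,  4.64809012e+01,  1.60213339e-02,
        1.70552255e-05,  9.15157017e-06]), 'ee_pos': array([0.13431596, 0.53311901, 0.23059732]), 'tcp_rot': array([-1.79924521e+02, -7.50516901e-04,  1.65858158e+02]), 'wrist_force': array([ 1.04653115, -0.6151464 , -0.29676873]), 'torque': array([-0.06616534, -0.01403181, -0.03064132]), 'grasp_force': 0.0, 'opening': 0.0853539194415978}
top tin [(0.85, array([ 0.7894,  0.3413, -0.0017])), (0.84, array([0.6003, 0.2764, 0.0675])), (0.8, array([ 0.613 ,  0.1341, -0.0021]))]
top short_tin [(0.76, array([0.4626, 0.2851, 0.0666]))]
top rack [(0.76, array([0.5286, 0.2837, 0.0003]))]
top board [(0.58, array([ 0.4612, -0.1509, -0.0016]))]
top corner [(0.76, array([ 0.5834, -0.2112,  0.0092])), (0.16, array([ 0.4779, -0.3625, -0.0061]))]
top stamp [(0.73, array([ 0.7471,  0.0263, -0.0012]))]
top wrapped_tin [(0.89, array([ 0.4756, -0.3608, -0.0045]))]
side tin [(0.91, array([0.7876, 0.339 , 0.0042])), (0.81, array([0.6103, 0.1364, 0.0017])), (0.71, array([0.7646, 0.1803, 0.0024]))]
side short_tin [(0.83, array([0.4567, 0.2813, 0.0717]))]
side rack [(0.68, array([0.5258, 0.2789, 0.0032])), (0.6, array([0.4567, 0.2802, 0.0697]))]
side board [(0.71, array([ 0.4594, -0.1529,  0.003 ]))]
side corner [(0.7, array([ 0.581 , -0.2067,  0.0169]))]
side stamp [(0.82, array([ 0.7438,  0.0246, -0.001 ]))]
side wrapped_tin [(0.57, array([ 0.4731, -0.3656,  0.0032])), (0.34, array([ 0.4585, -0.1547,  0.003 ]))]
```

View pics/top.png

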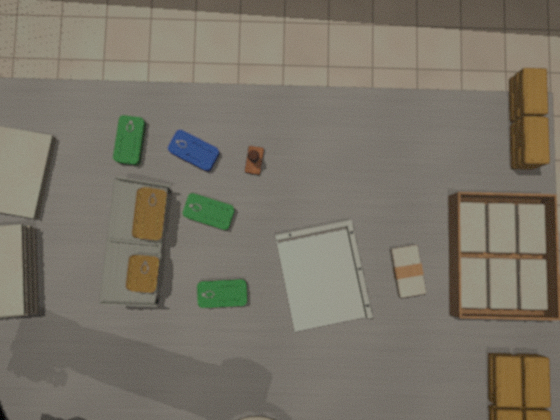

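View pics/side.png

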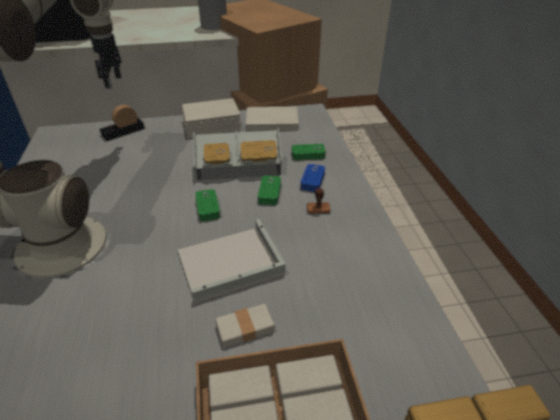

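```bash
python3 - <<'E'
from h import *
np.set_printoptions(precision=4,suppress=True)
z=np.load("top.npz");im=z["im"];P=cloud(z["d"],z).reshape(-1,3);C=im.reshape(-1,3).astype(int);ok=z["d"].ravel()>0
# rack region: fit plane normals of tin lid in rack
m=ok&(abs(P[:,0]-.6)<.03)&(abs(P[:,1]-.28)<.015)
q=P[m];c=q.mean(0);n=np.linalg.svd(q-c)[2][2];n*=np.sign(n[2]);print("lid",c,n,np.degrees(np.arccos(n[2])),np.degrees(np.arctan2(n[1],n[0])))
hsv=cv2.cvtColor(im,cv2.COLOR_RGB2HSV).reshape(-1,3)
# fences: z ~ .042 near board
m=ok&(P[:,2]>.038)&(P[:,2]<.047)&(P[:,0]>.3)&(P[:,0]<.64)&(P[:,1]<-.03)&(P[:,1]>-.30)
q=P[m];print(len(q))
print(cv2.minAreaRect((q[:,:2]*1000).astype(np.float32)))
m=ok&(P[:,2]>.007)&(P[:,2]<.047)&(P[:,0]>.3)&(P[:,0]<.64)&(P[:,1]<-.0)&(P[:,1]>-.295)
print(cv2.minAreaRect((P[m][:,:2]*1000).astype(np.float32)))
# rack outline
m=ok&(P[:,2]>.02)&(P[:,2]<.16)&(P[:,0]>.35)&(P[:,0]<.7)&(P[:,1]>.18)&(P[:,1]<.4)
print(cv2.minAreaRect((P[m][:,:2]*1000).astype(np.float32)))
E
```

```text
lid [0.5996 0.279  0.1038] [-0.0016 -0.3731  0.9278] 21.906374722127545 -90.25002417226848
792
((459.15216064453125, -149.61831665039062), (239.75914001464844, 189.6584930419922), 12.7506685256958)
((456.879638671875, -135.11314392089844), (344.1043701171875, 230.5149688720703), 15.764403343200684)
((526.791015625, 271.7308654785156), (172.26580810546875, 290.1755676269531), 86.25831604003906)
```

```bash
cat >> h.py <<'E'
def Rt(x): # tool x axis horizontal yaw (deg), tilt about rack x
    pass
def pose_rack(yaw=-3.7,tilt=30):
    z=Ro.from_euler('z',yaw,degrees=True).as_matrix()
    t=np.radians(tilt);n=z@np.array([0,-np.sin(t),np.cos(t)]);y=z@np.array([0,np.cos(t),np.sin(t)])
    return np.stack([np.cross(y,-n),y,-n],1)
def plan(p,R,step=8,mm=.04):
    o=get_obs();Rc=Ro.from_euler('xyz',o["tcp_rot"],degrees=True).as_matrix();np.set_printoptions(precision=4,suppress=True)
    rv=np.degrees(Ro.from_matrix(Rc.T@R).as_rotvec());k=max(1,int(np.ceil(np.abs(rv).max()/step)))
    s=R.T@(np.array(p)-o["ee_pos"]);m=max(1,int(np.ceil(np.linalg.norm(s)/mm)))
    print("turn total",rv.round(2),"rows",k,rv/k,"\nthen shift total",s,"rows",m,s/m)
E
python3 - <<'E'
from h import *
R=pose_rack();plan(np.array([.600,.278,.07])-R[:,2]*.14,R)
E
```

```text
turn total [-29.92   2.73 -10.2 ] rows 4 [-7.4791  0.6832 -2.55  ] 
then shift total [-0.4812 -0.2753 -0.1127] rows 15 [-0.0321 -0.0184 -0.0075]
```

Request:
servo_tool(moves=[[[-7.48,0.68,-2.55],[0,0,0],100],[[-7.48,0.68,-2.55],[0,0,0],100],[[-7.48,0.68,-2.55],[0,0,0],100],[[-7.48,0.68,-2.55],[0,0,0],100],[[0,0,0],[-0.032,-0.018,-0.015],100],[[0,0,0],[-0.032,-0.018,-0.015],100],[[0,0,0],[-0.032,-0.018,-0.015],100],[[0,0,0],[-0.032,-0.018,-0.015],100],[[0,0,0],[-0.032,-0.018,-0.015],100],[[0,0,0],[-0.032,-0.018,-0.015],100],[[0,0,0],[-0.032,-0.018,-0.015],100],[[0,0,0],[-0.032,-0.018,-0.005],100]])

```text
time: 2.0
ee_pos: [0.3797, 0.3362, 0.2562]
tcp_rot: [149.9, 0.1, 176.3]
wrist_force: [0.4, 0.9, -0.3]
opening: 0.0854
grasp_force: 0.0
```

Request:
servo_tool(moves=[[[0,0,0],[-0.032,-0.018,0],100],[[0,0,0],[-0.032,-0.018,0],100],[[0,0,0],[-0.032,-0.018,0],100],[[0,0,0],[-0.032,-0.018,0],100],[[0,0,0],[-0.032,-0.018,0],100],[[0,0,0],[-0.032,-0.018,0],100],[[0,0,0],[-0.032,-0.018,0],100],[[0,0,0],[0,0,0],100],[[0,0,0],[0,0,0],100],[[0,0,0],[0,0,0],100]])

```text
time: 3.0
ee_pos: [0.5942, 0.2145, 0.1922]
tcp_rot: [150.0, 0.0, 176.3]
wrist_force: [-0.6, -0.2, 0.3]
opening: 0.085
grasp_force: 0.0
```

```bash
python3 - <<'E'
from h import *
cal=calibration("wrist");im,d=camera("wrist");save("w1",im);np.savez("w1",im=im,d=d,**cal)
R=pose_rack();plan(np.array([.600,.278,.07])-R[:,2]*.14,R)
print([(r["score"],world(r["xyz"],cal)) for r in mark_of("tin","wrist")])
r=cut_out("tin","wrist")
P=cloud(d,cal)
for k in r[:2]:
    q=P[k["mask"]&(d>0)];c=np.median(q,0);print(k["score"],len(q),c)
    if len(q)<500: continue
    Q=(q-np.array([.6,.278,.07]))@R   # tool axes
    print("lid height along -z",np.percentile(-Q[:,2],[5,50,95]))
    top=Q[-Q[:,2]>np.median(-Q[:,2])-.006]
    print("rect (tool x,y mm)",cv2.minAreaRect((top[:,:2]*1000).astype(np.float32)))
    A=np.c_[top[:,:2],np.ones(len(top))];print("slopes",np.linalg.lstsq(A,top[:,2],rcond=None)[0])
    print("offset pct",np.percentile(top[:,:2],[1,99],axis=0))
E
```

```text
turn total [0.02 0.04 0.07] rows 1 [0.0203 0.0424 0.0689] 
then shift total [-0.0018 -0.0062 -0.0021] rows 1 [-0.0018 -0.0062 -0.0021]
[(0.77, array([ 0.7675,  0.1819, -0.0024])), (0.7, array([0.7903, 0.3419, 0.0025])), (0.62, array([0.599 , 0.2688, 0.0731])), (0.56, array([ 0.6108,  0.137 , -0.0011]))]
0.98 475 [0.4426 0.1309 0.0091]
0.88 2488 [0.7579 0.2049 0.0285]
lid height along -z [-0.0274 -0.0071  0.008 ]
rect (tool x,y mm) ((-87.831298828125, -61.29008865356445), (218.1650390625, 54.527896881103516), 14.021636009216309)
slopes [-0.2042  0.1781 -0.0173]
offset pct [[-0.1952 -0.1015]
 [-0.1387 -0.06  ]]
```

View pics/w1.png

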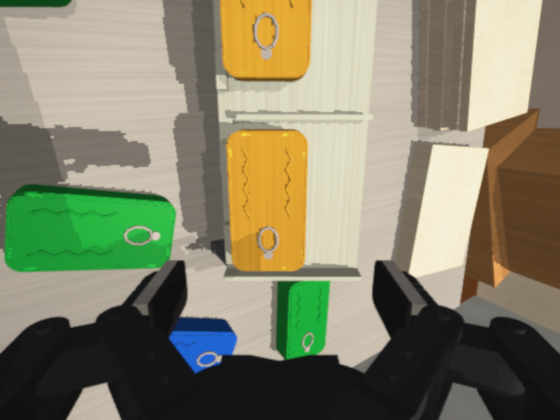

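The wrist view shows the long tin at about (227–307, 130–272), the rib above it at row 115, the end wall at row 272 and the short tin at the top. I'll segment the lid directly.

```bash
python3 - <<'E'
from h import *
z=np.load("w1.npz");d=z["d"];P=cloud(d,z);R=pose_rack()
h=cv2.cvtColor(z["im"],cv2.COLOR_RGB2HSV);m=((h[...,0]>10)&(h[...,0]<30)&(h[...,1]>150)).astype(np.uint8)
n,l,st,_=cv2.connectedComponentsWithStats(m);k=l[180,267];print(st[k]);mm=(l==k)&(d>0)
Q=(P[mm]-np.array([.6,.278,.07]))@R
print("h",np.percentile(-Q[:,2],[2,25,50,75,98]))
top=Q[-Q[:,2]>np.median(-Q[:,2])-.006]
print(cv2.minAreaRect((top[:,:2]*1000).astype(np.float32)),np.percentile(top[:,:2],[.5,99.5],axis=0))
print(np.linalg.lstsq(np.c_[top[:,:2],np.ones(len(top))],top[:,2],rcond=None)[0])
# plate upslope: tool y 45..75mm
A=(P[d>0]-np.array([.6,.278,.07]))@R;s=A[(abs(A[:,0])<.05)&(A[:,1]>.045)&(A[:,1]<.075)]
print("plate h",np.percentile(-s[:,2],[10,50,90]))
E
```

```text
[  227   130    80   141 10106]
h [0.02871922 0.02975483 0.03022946 0.03070341 0.03170007]
((0.86181640625, -3.1862258911132812), (63.24483108520508, 120.19286346435547), 89.98307800292969) [[-0.05800041 -0.03429427]
 [ 0.06080439  0.02804746]]
[ 0.0016913  -0.00074831 -0.03023157]
plate h [0.00177351 0.20179652 0.21804505]
```

Request:
servo_tool(moves=[[[0,0,0],[-0.001,-0.009,0.01],92],[[0,0,0],[0,0,0.03],92],[[0,0,0],[0,0,0.03],92],[[0,0,0],[0,0,0.03],92],[[0,0,0],[0,0,0.02],92],[[0,0,0],[0,0,0.01],88],[[0,0,0],[0,0,0],86],[[0,0,0],[0,0,0],86],[[0,0,0],[0,0,0],86]])

```text
time: 4.05
ee_pos: [0.6001, 0.2708, 0.076]
tcp_rot: [150.0, 0.1, 176.3]
wrist_force: [0.4, -0.2, 0.6]
opening: 0.0733
grasp_force: 0.0
```

```bash
python3 - <<'E'
from h import *
R=pose_rack();o=get_obs();print(((o["ee_pos"]-np.array([.6,.278,.07]))@R),o["wrist_force"])
im,d=camera("wrist");save("w2",im)
E
```

```text
[-0.00059206 -0.00322109 -0.00873919] [ 0.44247169 -0.19807012  0.61787776]
```

View pics/w2.png

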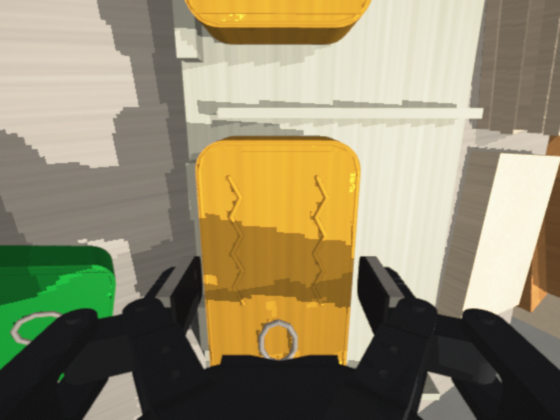

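The tin sits between both fingers, with pads at about (195, 280) and (370, 280). I'll go lower while checking the force.

Request:
servo_tool(moves=[[[0,0,0],[0.001,0,0.005],86],[[0,0,0],[0,0,0.004],86],[[0,0,0],[0,0,0.002],86],[[0,0,0],[0,0,0],86]])

```text
time: 4.5
ee_pos: [0.5985, 0.2768, 0.0645]
tcp_rot: [150.0, -0.0, 176.3]
wrist_force: [-0.5, 0.2, 0.4]
opening: 0.0737
grasp_force: 0.0
```

Request:
servo_tool(moves=[[[0,0,0],[0,0,0.002],86],[[0,0,0],[0,0,0.0],86],[[0,0,0],[0,0,0],86]])

```text
time: 4.8
ee_pos: [0.5989, 0.2777, 0.0633]
tcp_rot: [150.0, 0.0, 176.3]
wrist_force: [0.0, -0.1, -0.1]
opening: 0.0733
grasp_force: 0.0
```

Request:
servo_tool(force=50, moves=[[[0,0,0],[0,0,-0.002],70],[[0,0,0],[0,0,0],60],[[0,0,0],[0,0,0],50],[[0,0,0],[0,0,0],50],[[0,0,0],[0,0,0],50]])

```text
time: 5.3
ee_pos: [0.5989, 0.2765, 0.0651]
tcp_rot: [150.0, 0.0, 176.3]
wrist_force: [-1.1, -4.2, 2.6]
opening: 0.0632
grasp_force: 59.7
```

Request:
servo_tool(moves=[[[0,0,0],[0,0,-0.005],50],[[0,0,0],[0,0,-0.015],50],[[0,0,0],[0,0,-0.02],50],[[0,0,0],[0,0,-0.025],50],[[0,0,0],[0,0,-0.025],50],[[0,0,0],[0,0,-0.025],50],[[0,0,0],[0,0,-0.02],50],[[0,0,0],[0,0,-0.01],50],[[0,0,0],[0,0,0],50],[[0,0,0],[0,0,0],50]])

```text
time: 6.3
ee_pos: [0.5938, 0.2045, 0.1896]
tcp_rot: [150.0, -0.1, 176.3]
wrist_force: [-0.6, 0.2, -2.3]
opening: 0.0633
grasp_force: 57.9
```

```bash
cat >> h.py <<'E'
CY=12.75
RB=np.array(Ro.from_euler('xyz',[180,0,180+CY],degrees=True).as_matrix())
CO=np.array([.583,-.2075,.012]); BZ=Ro.from_euler('z',CY,degrees=True).as_matrix()
def onb(x,y,z): return CO+BZ@np.array([x,y,z])
E
python3 - <<'E'
from h import *
im,d=camera("wrist");save("w3",im)
print(onb(-.11,.09,0))
plan(onb(-.11,.09,.10),RB)
E
```

```text
[ 0.45584958 -0.14399591  0.012     ]
turn total [ 29.79   4.22 -16.08] rows 4 [ 7.4469  1.0541 -4.0202] 
then shift total [ 0.2114 -0.3096  0.0772] rows 10 [ 0.0211 -0.031   0.0077]
```

View pics/w3.png

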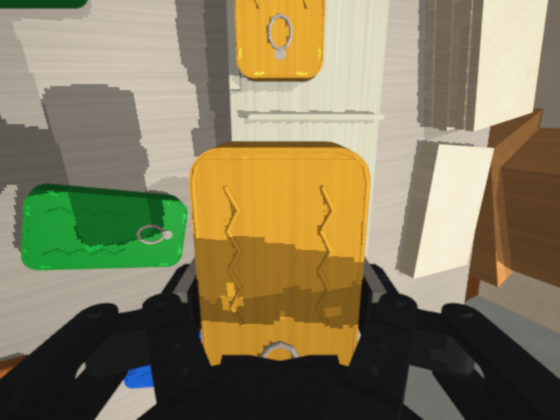

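The tin is held squarely (px 190–370, 145–360) and clear of the rack. Now I'll level it and carry it over.

Request:
servo_tool(moves=[[[7.45,1.05,-4.02],[0,0,0],50],[[7.45,1.05,-4.02],[0,0,0],50],[[7.45,1.05,-4.02],[0,0,0],50],[[7.45,1.05,-4.02],[0,0,0],50],[[0,0,0],[0.01,-0.015,0],50],[[0,0,0],[0.02,-0.03,0],50],[[0,0,0],[0.022,-0.033,0],50],[[0,0,0],[0.022,-0.033,0],50],[[0,0,0],[0.022,-0.033,0],50],[[0,0,0],[0.022,-0.033,0],50],[[0,0,0],[0.022,-0.033,0],50],[[0,0,0],[0.022,-0.033,0],50]])

```text
time: 7.55
ee_pos: [0.4886, -0.0691, 0.1893]
tcp_rot: [180.0, 0.1, -167.2]
wrist_force: [1.1, -0.6, -2.3]
opening: 0.0632
grasp_force: 58.0
```

Request:
servo_tool(moves=[[[0,0,0],[0.022,-0.033,0],50],[[0,0,0],[0.018,-0.022,0],50],[[0,0,0],[0.01,-0.012,0.02],50],[[0,0,0],[0,0,0.025],50],[[0,0,0],[0,0,0.025],50],[[0,0,0],[0,0,0],50],[[0,0,0],[0,0,0],50],[[0,0,0],[0,0,0],50]])

```text
time: 8.35
ee_pos: [0.4563, -0.1446, 0.1215]
tcp_rot: [-179.9, 0.2, -167.2]
wrist_force: [-0.5, 0.3, -1.3]
opening: 0.0632
grasp_force: 57.8
```

```bash
python3 - <<'E'
from h import *
plan(onb(-.11,.09,.0),RB);o=get_obs();print(o["wrist_force"],o["grasp_force"])
im,d=camera("side");save("s2",im[150:350,120:350].repeat(3,0).repeat(3,1)[:600])
cal=calibration("wrist");im,d=camera("wrist");P=cloud(d,cal)
h=cv2.cvtColor(im,cv2.COLOR_RGB2HSV);m=((h[...,0]>10)&(h[...,0]<30)&(h[...,1]>150)).astype(np.uint8)
n,l,st,_=cv2.connectedComponentsWithStats(m);k=l[200,280];mm=(l==k)&(d>0);mm[240:]=0
q=P[mm]-o["ee_pos"];A=np.linalg.lstsq(np.c_[q[:,:2],np.ones(len(q))],q[:,2],rcond=None)[0];print(st[k],"lid rel TCP plane",A,"slope along board",BZ[:2,:2].T@A[:2])
E
```

```text
turn total [-0.06  0.19  0.01] rows 1 [-0.0567  0.1866  0.0081] 
then shift total [0.0003 0.0007 0.1095] rows 3 [0.0001 0.0002 0.0365]
[-0.5157  0.2948 -1.3485] 57.77917563915253
[  190   142   180   225 35258] lid rel TCP plane [0.0832 0.0181 0.0374] slope along board [ 0.0852 -0.0007]
```

View pics/s2.png

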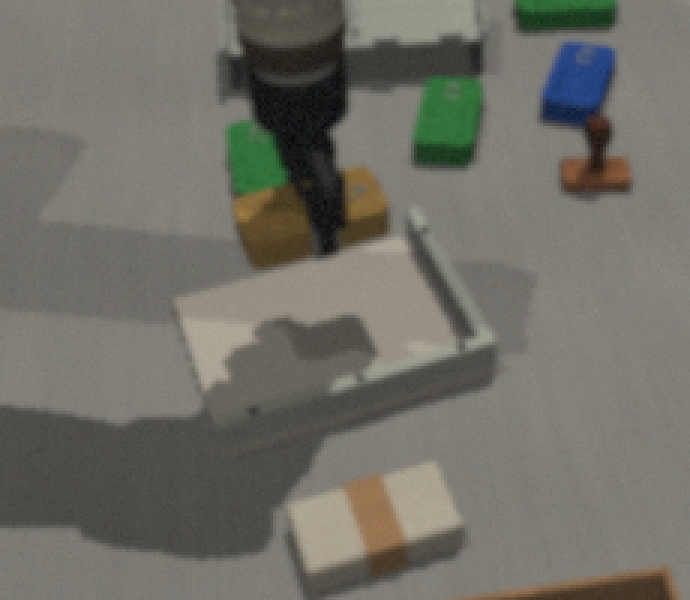

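The lid is pitched about 4.9° along the board x (-x end low). I'll level it with a tool y turn and then descend, watching the force.

Request:
servo_tool(moves=[[[0,4.8,0],[0,0,0],50],[[0,0,0],[0,0,0],50],[[0,0,0],[0,0,0],50]])

```text
time: 8.75
ee_pos: [0.4564, -0.1446, 0.1205]
tcp_rot: [-180.0, -4.6, -167.2]
wrist_force: [0.3, -0.8, -2.3]
opening: 0.063
grasp_force: 57.9
```

```bash
cat >> h.py <<'E'
def lid():
    o=get_obs();cal=calibration("wrist");im,d=camera("wrist");P=cloud(d,cal)
    h=cv2.cvtColor(im,cv2.COLOR_RGB2HSV);m=((h[...,0]>10)&(h[...,0]<30)&(h[...,1]>150)).astype(np.uint8)
    n,l,st,_=cv2.connectedComponentsWithStats(m);k=l[200,280];mm=(l==k)&(d>0);mm[240:]=0
    q=P[mm]-o["ee_pos"];A=np.linalg.lstsq(np.c_[q[:,:2],np.ones(len(q))],q[:,2],rcond=None)[0]
    B=(P[mm]-CO)@BZ
    print(st[k],"lid rel TCP",A[2],"slope along board",BZ[:2,:2].T@A[:2],"board extents",np.percentile(B,[.5,50,99.5],axis=0),"tcp z",o["ee_pos"],o["tcp_rot"],o["wrist_force"])
    return im
E
python3 -c "
from h import *
lid()"
```

```text
[  190   142   180   225 35228] lid rel TCP 0.03731993035799743 slope along board [0.00303276 0.00139704] board extents [[-0.16782518  0.05892895  0.12865648]
 [-0.15092301  0.08994011  0.14600908]
 [-0.13311769  0.12130759  0.14820769]] tcp z [ 0.45637493 -0.14455471  0.12045842] [-179.98952538   -4.59754566 -167.22913508] [ 0.2600758  -0.81236348 -2.32592297]
```

Request:
servo_tool(moves=[[[0,0,0],[-0.0016,0,0.02],50],[[0,0,0],[-0.0024,0,0.03],50],[[0,0,0],[-0.0024,0,0.03],50],[[0,0,0],[-0.0016,0,0.02],50],[[0,0,0],[-0.0008,0,0.01],50],[[0,0,0],[0,0,0],50],[[0,0,0],[0,0,0],50]])

```text
time: 9.5
ee_pos: [0.456, -0.145, 0.0109]
tcp_rot: [-179.9, -4.6, -167.3]
wrist_force: [-0.3, 0.7, -2.5]
opening: 0.0634
grasp_force: 58.5
```

Request:
servo_tool(moves=[[[0,0,0],[-0.0002,0,0.003],50],[[0,0,0],[0,0,0.002],50],[[0,0,0],[0,0,0],50]])

```text
time: 9.8
ee_pos: [0.4561, -0.1453, 0.0068]
tcp_rot: [-179.9, -4.6, -167.3]
wrist_force: [-4.5, -0.3, 10.8]
opening: 0.0633
grasp_force: 61.3
```

```bash
python3 -c "
from h import *
lid()"
```

```text
[  192   144   176   223 34872] lid rel TCP 0.03482467555808039 slope along board [-0.00128546 -0.00128502] board extents [[-0.16796489  0.05828259  0.02703256]
 [-0.15077223  0.08942764  0.02969263]
 [-0.13309542  0.12092191  0.03147483]] tcp z [ 0.45609291 -0.14525206  0.00680535] [-179.90358556   -4.56449642 -167.28507981] [-4.48635246 -0.30381401 10.82168942]
```

Request:
servo_tool(moves=[[[0,0,0],[0,0,-0.001],76],[[0,0,0],[0,0,0],80],[[0,0,0],[0,0,0],88],[[0,0,0],[0,0,0],95],[[0,0,0],[0,0,0],100],[[0,0,0],[0,0,0],100]])

```text
time: 10.45
ee_pos: [0.4554, -0.1448, 0.0058]
tcp_rot: [-180.0, -4.7, -167.3]
wrist_force: [0.3, -0.5, -0.1]
opening: 0.0854
grasp_force: 0.0
```

Request:
servo_tool(moves=[[[0,0,0],[0.001,0,-0.01],100],[[0,0,0],[0.0016,0,-0.02],100],[[0,0,0],[0.0024,0,-0.03],100],[[0,-4.6,0],[0,0,-0.03],100],[[0,0,0],[0,0,0],60],[[0,0,0],[0,0,0],30],[[0,0,0],[0,0,0],0],[[0,0,0],[0,0,0],0]])

```text
time: 11.25
ee_pos: [0.4573, -0.1441, 0.095]
tcp_rot: [180.0, -0.2, -167.3]
wrist_force: [-0.1, 0.8, -0.1]
opening: 0.0282
grasp_force: 0.0
```

```bash
cat >> h.py <<'E'
def tin(name=None):
    o=get_obs();cal=calibration("wrist");im,d=camera("wrist");P=cloud(d,cal);B=(P-CO)@BZ
    h=cv2.cvtColor(im,cv2.COLOR_RGB2HSV);m=(h[...,0]>10)&(h[...,0]<30)&(h[...,1]>120)&(d>0)&(B[...,2]>.02)&(B[...,2]<.045)
    n,l,st,_=cv2.connectedComponentsWithStats(m.astype(np.uint8));k=1+st[1:,4].argmax();q=B[l==k]
    (cx,cy),wh,a=cv2.minAreaRect((q[:,:2]*1000).astype(np.float32))
    print(st[k],"tin in corner frame",cx,cy,wh,a,"pct",np.percentile(q,[.5,50,99.5],axis=0))
    f=(d>0)&(h[...,1]<60)&(B[...,2]>.022)&(B[...,2]<.034)&(B[...,0]<.02)&(B[...,1]>-.02)&(B[...,0]>-.24)&(B[...,1]<.19)
    t=B[f];print("fence top n",len(t),"x-fence",np.percentile(t[(t[:,1]>.03)][:,0],[2,98]) if (t[:,1]>.03).any() else 0,"y-fence",np.percentile(t[t[:,0]<-.03][:,1],[2,98]) if (t[:,0]<-.03).any() else 0)
    print("tcp in corner frame",(o["ee_pos"]-CO)@BZ,o["tcp_rot"],o["wrist_force"],o["opening"])
    if name: save(name,im)
E
python3 -c "
from h import *
tin('w4')"
```

```text
[  227   133   103   172 13656] tin in corner frame -108.16854858398438 89.5771255493164 (63.83317947387695, 120.18675231933594) 89.89649963378906 pct [[-0.16797134  0.05821216  0.02619514]
 [-0.12431433  0.09010139  0.02845378]
 [-0.04959386  0.12076809  0.0302884 ]]
fence top n 7274 x-fence [-0.08890331  0.01336271] y-fence [-0.01204574  0.0879996 ]
tcp in corner frame [-0.10865705  0.08957269  0.08302853] [ 179.96992261   -0.20204107 -167.26442138] [-0.081798    0.84200873 -0.05701693] 0.02819599534089353
```

View pics/w4.png

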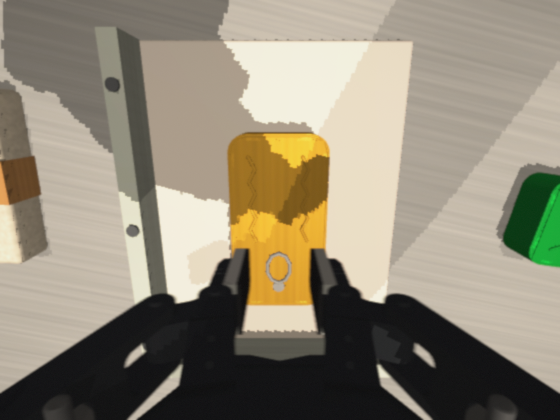

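The tin lies flat and square at about (278, 220), centre (-108, 90) mm in the corner frame, and is released. Next I'll push it to the long fence with shut fingers.

Request:
servo_tool(moves=[[[0,0,0],[0,0.031,0],0],[[0,0,0],[0,0.031,0],0],[[0,0,0],[0,0,0],0],[[0,0,0],[0,0,0.03],0],[[0,0,0],[0,0,0.03],0],[[0,0,0],[0,0,0.015],0],[[0,0,0],[0,0,0],0],[[0,0,0],[0,0,0],0]])

```text
time: 12.1
ee_pos: [0.444, -0.0841, 0.0212]
tcp_rot: [-180.0, -0.1, -167.3]
wrist_force: [0.6, -0.1, -0.8]
opening: -0.0002
grasp_force: 0.0
```

Request:
servo_tool(moves=[[[0,0,0],[0,-0.006,0],0],[[0,0,0],[0,-0.006,0],0],[[0,0,0],[0,-0.006,0],0],[[0,0,0],[0,-0.006,0],0],[[0,0,0],[0,-0.006,0],0],[[0,0,0],[0,-0.006,0],0],[[0,0,0],[0,-0.006,0],0],[[0,0,0],[0,-0.006,0],0],[[0,0,0],[0,-0.006,0],0],[[0,0,0],[0,-0.006,0],0],[[0,0,0],[0,-0.004,0],0],[[0,0,0],[0,0,0],0]])

```text
time: 13.3
ee_pos: [0.458, -0.1472, 0.0208]
tcp_rot: [-179.9, -0.1, -167.3]
wrist_force: [-0.4, -0.3, -0.3]
opening: -0.0002
grasp_force: 0.0
```

```bash
python3 -c "
from h import *
tin()"
```

```text
[   83   140   167   196 25478] tin in corner frame -124.94163513183594 41.39401626586914 (65.37689971923828, 88.47015380859375) 89.8043441772461 pct [[-0.16894598  0.00971852  0.0221723 ]
 [-0.13664477  0.03995284  0.02840687]
 [-0.08672734  0.07357167  0.03024352]]
fence top n 15814 x-fence [-0.1186704  -0.07160504] y-fence [-0.0119877   0.08970265]
tcp in corner frame [-0.10856397  0.08641249  0.00881446] [-1.79927725e+02 -1.14601211e-01 -1.67316828e+02] [-0.35304009 -0.337518   -0.34386138] -0.00016914443392683528
```

Request:
servo_tool(moves=[[[0,0,0],[0,-0.004,0],0],[[0,0,0],[0,-0.003,0],0],[[0,0,0],[0,-0.001,0],0],[[0,0,0],[0,-0.001,0],0],[[0,0,0],[0,0,0],0]])

```text
time: 13.85
ee_pos: [0.46, -0.1553, 0.021]
tcp_rot: [-180.0, -0.1, -167.3]
wrist_force: [-0.2, 0.2, 0.3]
opening: 0.0002
grasp_force: 0.1
```

Request:
servo_tool(moves=[[[0,0,0],[0,-0.001,0],0],[[0,0,0],[0,0,0],0]])

```text
time: 14.05
ee_pos: [0.4603, -0.1561, 0.0211]
tcp_rot: [-180.0, -0.1, -167.3]
wrist_force: [-0.2, 1.3, -0.4]
opening: 0.0001
grasp_force: 0.3
```

Request:
servo_tool(moves=[[[0,0,0],[0,-0.001,0],0],[[0,0,0],[0,0,0],0]])

```text
time: 14.25
ee_pos: [0.4602, -0.1568, 0.0211]
tcp_rot: [180.0, -0.1, -167.3]
wrist_force: [-1.7, 3.7, 1.2]
opening: -0.0
grasp_force: 2.0
```

Request:
servo_tool(moves=[[[0,0,0],[0,-0.001,0],0],[[0,0,0],[0,0,0],0]])

```text
time: 14.45
ee_pos: [0.4601, -0.157, 0.021]
tcp_rot: [179.9, -0.1, -167.2]
wrist_force: [-4.7, 8.9, 4.2]
opening: 0.0
grasp_force: 4.6
```

```bash
python3 -c "
from h import *
tin()"
```

```text
[   84   141   167   195 25436] tin in corner frame -124.95938110351562 31.372140884399414 (88.30675506591797, 65.02468872070312) 0.008386766538023949 pct [[-0.16897485 -0.00022496  0.02253863]
 [-0.13676216  0.02991218  0.02840787]
 [-0.08698082  0.06365339  0.03027688]]
fence top n 13756 x-fence [-0.11891672 -0.11384773] y-fence [-0.0121627   0.08101533]
tcp in corner frame [-0.10871619  0.07633891  0.00904678] [ 1.79882363e+02 -1.17678158e-01 -1.67240466e+02] [-4.71555657  8.89706055  4.22341194] 1.9331583875950594e-05
```

Request:
servo_tool(moves=[[[0,0,0],[0,0.012,0],0],[[0,0,0],[0,0,-0.03],0],[[0,0,0],[0,0,-0.03],0],[[0,0,0],[0.032,-0.02,0],0],[[0,0,0],[0.032,-0.02,0],0],[[0,0,0],[0.034,-0.016,0],0],[[0,0,0],[0,0,0],0],[[0,0,0],[0,0,0.03],0],[[0,0,0],[0,0,0.03],0],[[0,0,0],[0,0,0],0],[[0,0,0],[0,0,0],0]])

```text
time: 15.6
ee_pos: [0.375, -0.2221, 0.0217]
tcp_rot: [-180.0, -0.1, -167.3]
wrist_force: [0.7, 0.4, 0.9]
opening: 0.0001
grasp_force: 0.0
```

```bash
python3 -c "
from h import *
tin()"
```

```text
[273 339  14  21 223] tin in corner frame -167.41014099121094 32.30998229980469 (6.184842586517334, 6.206564426422119) 3.0938668251037598 pct [[-0.17000144  0.02980475  0.02007496]
 [-0.16851986  0.03220133  0.02726902]
 [-0.16430131  0.03507857  0.02939855]]
fence top n 2832 x-fence [-0.21636268 -0.21128216] y-fence [-0.01199009  0.04416368]
tcp in corner frame [-0.20611407  0.03162562  0.00974493] [-1.79980316e+02 -1.03575796e-01 -1.67250384e+02] [0.72461056 0.41211727 0.86658684] 9.310316734422422e-05
```

Request:
servo_tool(moves=[[[0,0,0],[-0.008,0,0],0],[[0,0,0],[-0.007,0,0],0],[[0,0,0],[-0.005,0,0],0],[[0,0,0],[-0.005,0,0],0],[[0,0,0],[-0.006,0,0],0],[[0,0,0],[-0.006,0,0],0],[[0,0,0],[-0.006,0,0],0],[[0,0,0],[-0.006,0,0],0],[[0,0,0],[-0.006,0,0],0],[[0,0,0],[-0.006,0,0],0],[[0,0,0],[-0.004,0,0],0],[[0,0,0],[0,0,0],0]])

```text
time: 16.85
ee_pos: [0.439, -0.208, 0.021]
tcp_rot: [-180.0, -0.0, -167.2]
wrist_force: [0.5, 0.0, -0.4]
opening: 0.0001
grasp_force: 0.0
```

Request:
servo_tool(moves=[[[0,0,0],[-0.003,0,0],0],[[0,0,0],[-0.002,0,0],0],[[0,0,0],[0,0,0],0]])

```text
time: 17.15
ee_pos: [0.4434, -0.207, 0.021]
tcp_rot: [-180.0, -0.1, -167.3]
wrist_force: [-0.4, 0.3, -0.3]
opening: 0.0001
grasp_force: 0.0
```

Request:
servo_tool(moves=[[[0,0,0],[-0.002,0,0],0],[[0,0,0],[0,0,0],0]])

```text
time: 17.35
ee_pos: [0.4452, -0.2066, 0.0211]
tcp_rot: [-180.0, -0.1, -167.3]
wrist_force: [0.0, -0.6, -0.4]
opening: 0.0001
grasp_force: 0.1
```

Request:
servo_tool(moves=[[[0,0,0],[-0.002,0,0],0],[[0,0,0],[0,0,0],0]])

```text
time: 17.55
ee_pos: [0.4472, -0.2062, 0.0211]
tcp_rot: [-180.0, -0.1, -167.3]
wrist_force: [-0.4, -0.1, -0.5]
opening: 0.0001
grasp_force: 0.1
```

Request:
servo_tool(moves=[[[0,0,0],[-0.001,0,0],0],[[0,0,0],[0,0,0],0]])

```text
time: 17.75
ee_pos: [0.448, -0.206, 0.0211]
tcp_rot: [-180.0, -0.1, -167.3]
wrist_force: [-0.4, -0.1, -0.6]
opening: 0.0002
grasp_force: 0.5
```

Request:
servo_tool(moves=[[[0,0,0],[-0.001,0,0],0],[[0,0,0],[0,0,0],0]])

```text
time: 17.95
ee_pos: [0.4487, -0.2058, 0.0211]
tcp_rot: [-180.0, -0.1, -167.3]
wrist_force: [-3.6, -0.6, 1.3]
opening: -0.0
grasp_force: 1.7
```

Contact has begun. I'll press a little more, then back off and look.

Request:
servo_tool(moves=[[[0,0,0],[-0.001,0,0],0],[[0,0,0],[-0.0005,0,0],0],[[0,0,0],[0,0,0],0]])

```text
time: 18.25
ee_pos: [0.4487, -0.2058, 0.0211]
tcp_rot: [-180.0, -0.3, -167.3]
wrist_force: [-11.3, -3.4, 7.0]
opening: -0.0
grasp_force: 6.2
```

Request:
servo_tool(moves=[[[0,0,0],[0.012,0,0],0],[[0,0,0],[0,0,-0.03],0],[[0,0,0],[0,0,-0.04],0],[[0,0,0],[0,0.02,-0.04],0],[[0,0,0],[0,0.02,-0.02],0],[[0,0,0],[0,0,0],0],[[0,0,0],[0,0,0],0]])

```text
time: 18.95
ee_pos: [0.4303, -0.1691, 0.151]
tcp_rot: [-179.9, -0.0, -167.2]
wrist_force: [0.4, 0.5, -0.7]
opening: 0.0002
grasp_force: 0.0
```

```bash
python3 -c "
from h import *
tin('w5')"
```

```text
[ 197  225   74   77 4105] tin in corner frame -82.61714172363281 31.733022689819336 (72.42676544189453, 64.08822631835938) 0.017766283825039864 pct [[-0.11843005  0.00021918  0.02079185]
 [-0.09398731  0.02621117  0.02847578]
 [-0.04902675  0.0628756   0.03031919]]
fence top n 3674 x-fence [0.00102873 0.01399654] y-fence [-1.20047594e-02 -2.33140296e-05]
tcp in corner frame [-0.14049262  0.07118087  0.13902237] [-1.79937533e+02 -1.24322257e-02 -1.67222112e+02] [ 0.40332259  0.5377958  -0.69547988] 0.0002267850391036741
```

View pics/w5.png

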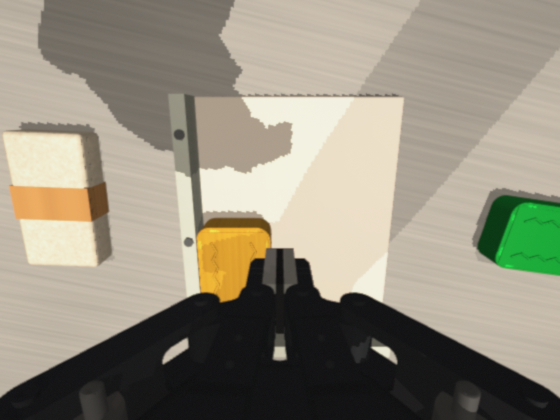

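The tin lies against the long fence (face at column 198). Its near end is at -118.7 mm, and the end fence face is at +1 mm, so for a 120 mm tin it is flush and square. The arm is clear.

```bash
python3 -c "
from workcell import *
print(job_done())"
```

```text
the job is handed in; nothing more can be done
None
```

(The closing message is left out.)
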